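# Put the spice jar back in its sealed case

## Robot

A 6-joint arm with a two-finger parallel gripper is mounted at the origin on a cart in front of the work surface, level with it; the furniture and walls round the work are solid. World frame = base frame: x ahead of the robot, y to its left, z up, the work surface at z = 0. Lengths are in m, angles in rad, forces in N, time in s.
With the tool pointing down it reaches from about 0.35 to 0.775 m from the base axis. Payload 5.5 kg.
Tool frame: the origin (TCP) lies on the centre line of the jaws, within the pads' length; the fingertips stand 11 mm ahead of it and the grasp point (between the pads) lies 8 mm behind it; z points along the fingers, y is the line along which they close (so a half turn about z gives the same grasp; the last joint's range is limited). The gripper opens to 85 mm and grips with 20 to 120 N. Pads are 22 mm wide; open, the fingers measure 114 mm over their backs; the gripper's body (76 mm by 85 mm) begins 54 mm behind the grasp point. The pads swing forward as they close: fully open they stand 13 mm farther back than shut.
Start: joints at [1.149, 0.313, 0.046, 1.304, 0, 1.431], TCP at [0.16, 0.552, 0.242] pointing down, gripper open.
Joint ranges: [-2.76, 2.76], [-0.86, 1.69], [-1.03, 1.26], [-2.2, 2.34], [-1.47, 1.5], [-3.14, 3.14]. Speed limits (rad/s): [2.57, 2.57, 3.14, 3.14, 3.14, 3.14].

## Interface

Orientations are given as a unit quaternion [w, x, y, z].
In Python, from workcell import env, viewer, order, models gives the robot as it stands.
- The arm moves only by the tool drive_tool, never from a script. Its argument "series" is a list that holds one entry, the list of rows, each a list of 6 numbers: the shift along the tool's x, y, z each as a share of 120 mm, from -1 to 1, then the turn, a rotation vector about the tool's x, y, z each as a share of 180 degrees, from -1 to 1. A call has 1 to 20 rows; each row shifts and turns the commanded pose from where the row before left it, along the tool's axes as they then stand; what a row does not reach is not made up. A row lasts 1/8 s, in which the tool goes at most 62.5 mm and 10.7 degrees, less where a joint would pass 70% of its speed; a pose out of reach is approached as far as the arm can. A call with a number of a shift or a turn outside -1 to 1 is refused whole. A call with a gripper value outside its range is refused whole. "jaw" is the opening, from -1 (shut) to 1 (fully open), set as the call begins (left out, the last holds). The fingers move at their own pace and stop on an object; "grip_force" is the grip in N (left out, the last holds). Time passes only in rows, so rows that do not move let the fingers close. It gives the time, the measured TCP pose, the force, the opening and the grip force at its end, in the units of the state.
- env.get_state(): the state, without advancing time (a new reading comes with each control period).
- viewer.read_camera(name): name is "side" or "top" or "wrist"; returns the picture (400x640x3 uint8, red, green, blue); there is no depth.
- viewer.camera_info(name): a dict with "intrinsics" (3x3 intrinsics, pixels), "D" ([k1, k2, p1, p2, k3] as OpenCV has them; the pictures are not rectified), "R" (3x3) and "t" (3): a world point X has camera coordinates R X + t; the wrist camera has in their place "T_tool_cam" (4x4, takes a point from camera to tool coordinates, whose origin is the TCP and whose axes are the flange's). Camera axes: x right, y down, z forward; pixel columns grow to the right and rows downward; lengths in m; the calibration is good to about 2 mm. A picture is of the moment at which its call begins: read the wrist's pose just before it. camera_info takes no time and is no camera call.
- order.hand_in(): hands the job in; it is judged then, once.
Trained networks look in the newest picture that a camera, given by its name, has taken for a name from the list of things; names that differ only in an ending like _2 or _b are one class to them, and where a whole thing is asked for, a point or a joint stands for the part that bears it (a point fixed in the world has none). Each returns a list of dicts, best first, with "score" (0 to 1); they miss things now and then, are a little off and sometimes report something else, mostly with a low value. They report only what shows in the picture. A call takes as long as a camera call. They do not tell look-alikes from the thing itself.
- models.silhouettes(label, camera): "region" (400x640 bool, what is visible of it) and "location" ([column, row] in pixels, amid what is visible of it).
The state is a dict: "clock": time; "joint_pos": joint angles; "qvel": joint speeds; "tau": joint torques, N m; "tcp_pos": TCP position; "orientation": TCP orientation; "wrist_force": force on the tool from outside, world axes, zero at the start; "ft_torque": the same for the moment, N m; "finger_gap": finger opening in m; "grip_force": force on a finger pad.
Only numpy, scipy, OpenCV 4.12 (cv2) and the standard library are available. Lean on these libraries where they do the work, as an engineer would, in place of code of your own. Each camera call takes 0.05 s, during which the arm holds its last target. There are 200 camera calls.

## Task

One spice jar has been left out among the things on the worktop: put it back in the spice case with the others. Turn the crescent lever up to free the window, slide the window open, set the jar down gently and upright on the adjustable step behind it (feel for its height: neither drop the jar nor ram it down), far enough back for the window to pass, then slide the window shut and turn the lever down as far as it goes, so that it draws the window fully home on its seal and locks it. Leave the other jars and things standing where they are.

Things in the scene. Friction and masses are not known exactly. Their poses are not given: they have to be found in the camera images.
- spice_case: Fixed wooden spice case with a sloping front, 440 wide x 215 deep x 235 mm high. Origin on the worktop under it, midway across; x to the back (rear edge x=100), y to the left, z up. Inside: sides y=+-208, floor z=11, back x=89. The front leans back 40 deg, outward normal (-0.766,0,0.643), foot at x=-105. Left half: fixed clear pane; right half: sliding window; right end: post with lever.
- free_place (a point): Middle of the free place behind the window, case x=50, y=-80, z=16 mm; axes as the case. A step with a soft cork mat fills the bay (case x=-60 to 86, y=-167 to -7), adjustable in height: its top stands 16 to 50 mm above the worktop, set differently each time and not given, so feel for it. A 106 mm jar clears the closing window if its axis is at case x=38 to 66 mm (66 touches the back).
- roof_edge (a point): Front lower edge of the case's roof, midway across the case: case x=44, z=224 mm. The roof covers all behind it, so a gripper pointing straight down cannot get to the free place; it has to come in tilted, through the sloping opening. With the window fully open the opening is clear from case y=-170 to 10; the sill is 45 mm high.
- window (a joint): Sliding window, clear pane in a wooden frame 200 wide x 229 x 12 mm. Value in m, along the case's +y (left): 0 fully home, 0.182 fully open in front of the fixed pane. The track rubs with about 2 N. Over the last 5 mm a rubber seal pushes back, up to 7 N; let go there, it springs back to about 4 mm. The lever catches it up to about 7 mm from home and draws it in.
- window_pull (a point): Middle of the window's pull: a straight steel bar 11 mm thick, 100 mm long, running up the slope, on the window's left stile, its centre line 35 mm out from the frame's face. Axes: y as the case's y, z up the slope, -x out along the front's normal.
- cam_lever (a joint): Crescent cam lever on the post, turning about the front's normal. In rad: 0 locked, handle pointing down the slope, crescent hooked round the stud on the window's right stile; grows as the handle swings out to the right and up; stud free from about 0.9; stop at 1.6, handle pointing right, past the case's side. Stays where left. If the window is not nearly home, the crescent jams on the stud.
- lever_knob (a point): Middle of the grip of the black round knob at the lever's end: 16 mm across, standing out along the front's normal from 9 to 46 mm off the post's face; this point is 34 mm off the face and 65 mm from the lever's axis. Its z axis points from here to the lever's axis.
- lever_pivot (a point): Point on the lever's axis 34 mm out from the post's face, level with lever_knob: the knob goes round it on a 65 mm circle parallel to the front. -x axis: outward normal.
- spice_jar: The spice jar left out: straight round glass jar with a broad screw cap, 45 mm across (body 42, cap the top 21 mm), 106 mm high, about 0.11 kg, standing on the worktop. Origin at the centre of its underside, z up.
- cased_jar_a: Jar of the same shape already in the case, behind the fixed pane; leave it.
- cased_jar_b: Second jar of the same shape already in the case, behind the fixed pane; leave it.
- salt_shaker: Salt shaker, 44 mm across, 90 mm high, narrower rounded metal top; leave it standing. Origin under its centre.
- honey_jar: Squat honey jar, 65 mm across, 100 mm high, wide lid; leave it standing. Origin under its centre.
Mind the look-alikes: they are no part of the job. What is shaped like the spice_jar but green is not meant.

How it is judged:
By the outcome, as a careful person would: the job done as asked, in the order asked, and still so for the second after the job is handed in, with the robot touching nothing.
It also fails if it takes over 72 s, if anything falls off the work surface, if the arm or the gripper's body presses on something with over 40 N, if the wrist force passes 120 N, or if a joint passes its speed limit or range.

## Working session

There is one attempt and no reset: what is moved stays moved. The work goes in short steps, Python scripts to look and compute and a tool call to move; the robot and the scene stay as the last step left them, time stands still between calls to the robot, and variables do not carry over. Pictures are saved under pics/ and viewed, at most 10 in all, crops included, and the job is handed in when it is done.

Besides the shell and the picture viewer there is one more tool, called in YAML: its name, and indented under it one key for each argument. drive_tool: Moves the arm, as the interface text tells. Its arguments: {"type":"object","properties":{"series":{"type":"array"},"jaw":{"type":"number"},"grip_force":{"type":"number"}},"required":["series"]}

```bash
mkdir -p pics; ls; cat > s0.py <<'E'
from workcell import env, viewer, order, models
import cv2, numpy as np
s=env.get_state(); print(s['clock'],s['tcp_pos'],s['orientation'],s['finger_gap'])
ims=[]
for c in ('side','top'):
    im=viewer.read_camera(c); cv2.imwrite(f'pics/{c}0.png',im[:,:,::-1])
    i=viewer.camera_info(c); print(c,np.round(i['intrinsics'],1).tolist(),i['D'],np.round(i['R'],4).tolist(),np.round(i['t'],4).tolist())
    for l in ('spice_jar','window_pull','lever_knob','spice_case','salt_shaker','honey_jar'):
        for d in models.silhouettes(l,c): 
            r=d['region'];ys,xs=np.nonzero(r)
            print(l,round(d['score'],2),np.round(d['location']),(xs.min(),ys.min(),xs.max(),ys.max()) if len(xs) else '')
            if l=='spice_case' : np.save(f'reg_{c}.npy',r)
print(viewer.camera_info('wrist'))
E
python3 s0.py
```

```text
pics
0.0 [0.15969436 0.55187346 0.24142538] [-2.37228447e-04  1.40413456e-01  9.90092554e-01 -8.59513319e-04] 0.08551677615159733
side [[454.6, 0.0, 316.8], [0.0, 454.6, 204.1], [0.0, 0.0, 1.0]] [0.0193809 0.        0.        0.        0.       ] [[-0.1668, 0.9858, -0.0181], [0.6504, 0.0962, -0.7535], [-0.7411, -0.1375, -0.6572]] [0.177, -0.203, 2.0609]
top [[403.0, 0.0, 325.7], [0.0, 403.0, 196.4], [0.0, 0.0, 1.0]] [-0.03831202  0.          0.          0.          0.        ] [[0.2882, -0.9575, 0.0115], [-0.7518, -0.2337, -0.6166], [0.5931, 0.1691, -0.7872]] [-0.2636, 0.4731, 0.961]
spice_jar 0.95 [401. 224.] (np.int64(393), np.int64(207), np.int64(411), np.int64(237))
spice_jar 0.72 [458. 259.] (np.int64(445), np.int64(245), np.int64(469), np.int64(275))
spice_jar 0.28 [259. 184.] (np.int64(182), np.int64(116), np.int64(337), np.int64(258))
window_pull 0.88 [269. 195.] (np.int64(234), np.int64(149), np.int64(313), np.int64(239))
lever_knob 0.7 [306. 214.] (np.int64(293), np.int64(200), np.int64(315), np.int64(239))
spice_case 0.87 [263. 184.] (np.int64(182), np.int64(116), np.int64
[... 187 characters left out ...]
.int64(282))
honey_jar 0.41 [274. 193.] (np.int64(234), np.int64(149), np.int64(313), np.int64(240))
{'intrinsics': array([[355.45201273,   0.        , 323.87116767],
       [  0.        , 355.45201273, 201.75433551],
       [  0.        ,   0.        ,   1.        ]]), 'D': array([-0.0386825,  0.       ,  0.       ,  0.       ,  0.       ]), 'T_tool_cam': array([[ 2.80280933e-04, -9.50715317e-01, -3.10065004e-01,
         7.82208069e-02],
       [ 9.99999946e-01,  2.14041138e-04,  2.47653650e-04,
        -7.01712056e-04],
       [-1.69081452e-04, -3.10065057e-01,  9.50715326e-01,
        -1.32247709e-01],
       [ 0.00000000e+00,  0.00000000e+00,  0.00000000e+00,
         1.00000000e+00]])}
```

View pics/side0.png

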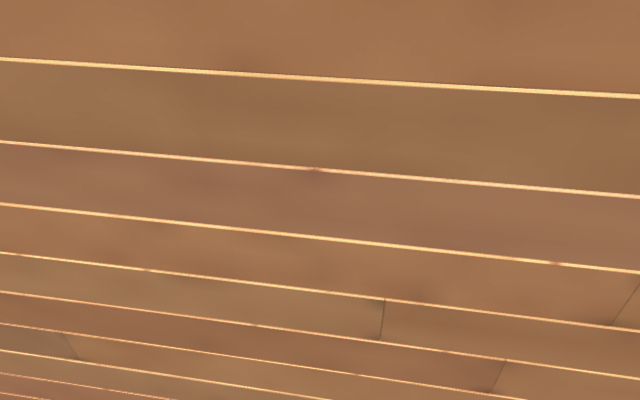

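View pics/top0.png

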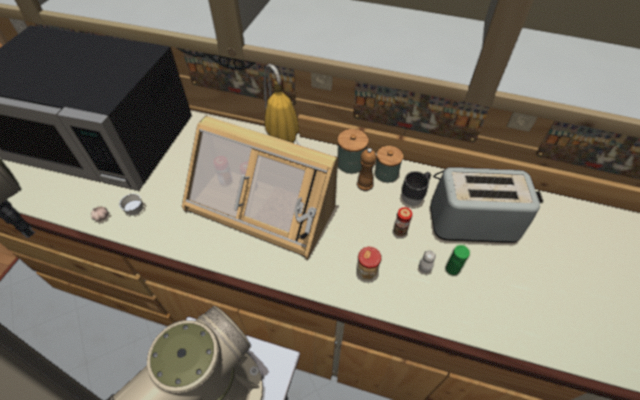

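Side camera shows only floorboards/wall (useless). Top: case at (262,185), knob ~(306,214), pull ~(243,193). Candidates for the jar: red-capped (402,220) ← chosen; green one (458,259) is the decoy; honey (369,263), salt (428,261), pepper mill (367,168) are not; cased jar (222,168) stays. Close crop to check.

```bash
python3 -c "
import cv2
im=cv2.imread('pics/top0.png')[110:290,180:480]
cv2.imwrite('pics/crop1.png',cv2.resize(im,(800,480),interpolation=cv2.INTER_CUBIC))"
```

```text
(no output)
```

View pics/crop1.png

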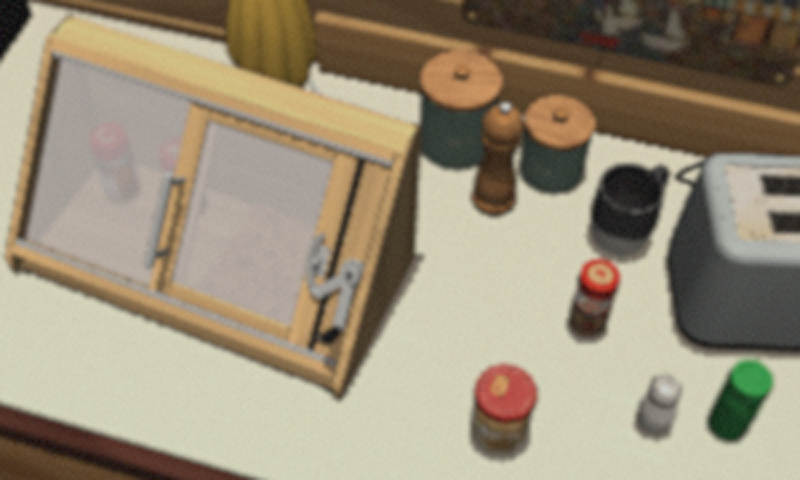

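The crop shows the red-capped brown jar at crop (595,300) – same as the cased jars (115,160),(172,155); green one at (740,400) is the decoy. The pull runs crop (173,180)-(152,265), knob at (330,335). Now fit poses.

```bash
cat > h.py <<'E'
import numpy as np, cv2
from scipy.optimize import least_squares
from scipy.spatial.transform import Rotation as R
from workcell import env, viewer, order, models
def camstat(c):
    i=viewer.camera_info(c)
    if 'R' in i: return i['intrinsics'],i['D'],i['R'],np.array(i['t'])
    s=env.get_state(); q=s['orientation']; Rt=R.from_quat([q[1],q[2],q[3],q[0]]).as_matrix()
    T=np.eye(4);T[:3,:3]=Rt;T[:3,3]=s['tcp_pos'];C=np.linalg.inv(T@i['T_tool_cam'])
    return i['intrinsics'],i['D'],C[:3,:3],C[:3,3]
def proj(P,cam):
    K,D,Rm,t=cam; return cv2.projectPoints(np.asarray(P,float).reshape(-1,1,3),cv2.Rodrigues(Rm)[0],t,K,D)[0].reshape(-1,2)
def ray(px,cam):
    K,D,Rm,t=cam; u=cv2.undistortPoints(np.array([[px]],float),K,D)[0,0]
    d=Rm.T@np.array([u[0],u[1],1]); return -Rm.T@t,d/np.linalg.norm(d)
def c2w(P,p): # case pose p=x,y,yaw
    c,s=np.cos(p[2]),np.sin(p[2]); return np.asarray(P,float)@np.array([[c,s,0],[-s,c,0],[0,0,1]])+[p[0],p[1],0]
def cyl(x,y,d=.045,h=.106,z=0):
    a=np.linspace(0,2*np.pi,24); return np.array([[x+d/2*np.cos(t),y+d/2*np.sin(t),zz] for t in a for zz in (z,z+h)])
def fitcyl(bb,cam,x0,d=.045,h=.106):
    f=lambda q:(lambda u:np.r_[u.min(0),u.max(0)]-bb)(proj(cyl(*q,d,h),cam))
    r=least_squares(f,x0); return r.x,r.fun
E
cat > a.py <<'E'
from h import *
cam=camstat('top')
px=np.array([[10,266],[340,396],[418,258],[418,127],[62,20]])/2.6667+[180,110]
M=np.array([[-105,220,0],[-105,-220,0],[100,-220,0],[100,-220,235],[100,220,235]])/1e3
r=least_squares(lambda p:(proj(c2w(M,p),cam)-px).ravel(),[.6,.2,0]); p=r.x
print('case',p,np.degrees(p[2]),r.fun.round(1))
np.save('case.npy',p)
n=np.array([-.766,0,.643]);up=np.array([.643,0,.766])
for nm,e in (('knob',(330,333)),('pulltop',(173,182)),('pullbot',(152,263)),('pivot',(350,268))):
    o,d=ray(np.array(e)/2.6667+[180,110],cam)
    c,s=np.cos(p[2]),np.sin(p[2]);A=np.array([[c,s,0],[-s,c,0],[0,0,1]])
    o=A@(o-[p[0],p[1],0]);d=A@d
    for off in (0.035,0.05):
        q0=np.array([-.105,0,.045])+n*off; k=((q0-o)@n)/(d@n); P=o+k*d; print(nm,off,(P*1e3).round(), 'slope',((P-[-.105,0,.045])@up*1e3).round())
for nm,b,d,h in (('jar',(393,207,411,237),.045,.106),('green',(445,245,469,275),.045,.106),('honey',(356,248,381,282),.065,.1),('salt',(418,251,435,273),.044,.09)):
    print(nm,fitcyl(np.array(b)+[-.0,0,1,1],cam,[.5,-.1],d,h))
E
python3 a.py
```

```text
case [ 0.5427895   0.11009629 -0.10820374] -6.1996177559135415 [ 0.4  1.   1.   0.2 -2.1  0.8  0.3 -0.2  0.2 -1.9]
knob 0.035 [ -97. -205.  109.] slope 54.0
knob 0.05 [-105. -209.  123.] slope 60.0
pulltop 0.035 [-34.   5. 184.] slope 152.0
pulltop 0.05 [-43.  -2. 197.] slope 156.0
pullbot 0.035 [-94.   9. 112.] slope 59.0
pullbot 0.05 [-102.    2.  126.] slope 64.0
pivot 0.035 [ -50. -207.  165.] slope 128.0
pivot 0.05 [ -58. -211.  178.] slope 132.0
jar (array([ 0.58533123, -0.33818728]), array([-0.8545219 , -0.66448253,  0.79855513,  0.62420571]))
green (array([ 0.50255327, -0.51022662]), array([-0.59768102, -0.75805294,  0.55813028,  0.72796522]))
honey (array([ 0.4160626 , -0.27404209]), array([-0.38117692, -1.49196371,  0.3586035 ,  1.43552252]))
salt (array([ 0.4764428 , -0.42920802]), array([-2.20067324, -3.17592542,  2.07420199,  3.06343761]))
```

```bash
cat >> h.py <<'E'
def tool(heading,down,roll=0): # tool z: azimuth heading, 'down' rad below horizontal; y horizontal left; x below
    ch,sh,cd,sd=np.cos(heading),np.sin(heading),np.cos(down),np.sin(down)
    z=np.array([ch*cd,sh*cd,-sd]); y=np.array([-sh,ch,0]); x=np.cross(y,z)
    return np.c_[x,y,z]@R.from_euler('z',roll).as_matrix()
def now():
    s=env.get_state(); q=s['orientation']; return np.array(s['tcp_pos']),R.from_quat([q[1],q[2],q[3],q[0]]).as_matrix(),s
def plan(P,Rt,grasp=True,off=0.):
    """turn about the TCP first, then shift in the turned axes, to bring the grasp point (or TCP) to P, held back by off along z"""
    p,Rn,s=now(); T=np.asarray(P)+Rt[:,2]*((.008 if grasp else 0)-off)
    rv=R.from_matrix(Rn.T@Rt).as_rotvec(); sh=Rt.T@(T-p)
    print('clk %.2f'%s['clock'],'TCP->',T.round(3),'turn share',(rv/np.pi).round(4),'deg %.1f'%np.degrees(np.linalg.norm(rv)),'| after-turn shift mm',(sh*1e3).round(1),'share',(sh/.12).round(3),'| now-axes share',(Rn.T@(T-p)/.12).round(3))
E
python3 - <<'E'
from h import *
plan([.40,-.02,.30],tool(-.108,np.radians(40)),False)
E
```

```text
clk 0.70 TCP-> [ 0.4  -0.02  0.3 ] turn share [-0.0241 -0.277  -0.0518] deg 50.9 | after-turn shift mm [-237.2 -543.1  193. ] share [-1.977 -4.526  1.609] | now-axes share [-3.248 -4.025 -0.481]
```

drive_tool:
  series:
    - [[-0.27, -0.335, -0.04, 0, 0, 0], [-0.27, -0.335, -0.04, 0, 0, 0], [-0.27, -0.335, -0.04, 0, 0, 0], [-0.27, -0.335, -0.04, 0, 0, 0], [-0.27, -0.335, -0.04, 0, 0, 0], [-0.27, -0.335, -0.04, 0, 0, 0], [-0.27, -0.335, -0.04, 0, 0, 0], [-0.27, -0.335, -0.04, 0, 0, 0], [-0.27, -0.335, -0.04, 0, 0, 0], [-0.27, -0.335, -0.04, 0, 0, 0], [-0.27, -0.335, -0.04, 0, 0, 0], [-0.27, -0.335, -0.04, 0, 0, 0], [0, 0, 0, -0.004, -0.046, -0.0087], [0, 0, 0, -0.004, -0.046, -0.0087], [0, 0, 0, -0.004, -0.046, -0.0087], [0, 0, 0, -0.004, -0.046, -0.0087], [0, 0, 0, -0.004, -0.046, -0.0087], [0, 0, 0, -0.004, -0.046, -0.0087]]
  jaw: -0.3

```text
clock: 2.95
tcp_pos: [0.3991, -0.0187, 0.3005]
orientation: [0.423, 0.047, 0.905, -0.023]
wrist_force: [0.4, -0.3, -0.7]
finger_gap: 0.03
grip_force: 0.0
```

```bash
python3 - <<'E'
from h import *
p,Rn,s=now(); print(s['clock'],p,Rn.round(3).tolist(),s['joint_pos'],s['finger_gap'])
im=viewer.read_camera('wrist'); cv2.imwrite('pics/w1.png',im[:,:,::-1])
np.savez('w1.npz',p=p,R=Rn)
for l in ('lever_knob','window_pull','spice_case','cam_lever'):
    for d in models.silhouettes(l,'wrist'):
        ys,xs=np.nonzero(d['region']); print(l,round(d['score'],2),np.round(d['location']),xs.min(),ys.min(),xs.max(),ys.max())
E
```

```text
2.95 [ 0.39909534 -0.01868581  0.3005421 ] [[-0.637, 0.105, 0.763], [0.066, 0.994, -0.082], [-0.768, -0.002, -0.641]] [-0.43719121 -0.76221488 -0.96836072  0.51682113  0.25177783 -0.2190089 ] 0.030034083997215417
lever_knob 0.85 [260.  69.] 233 0 317 135
spice_case 0.77 [440. 124.] 227 0 639 257
cam_lever 0.89 [264.  70.] 233 0 318 136
```

View pics/w1.png

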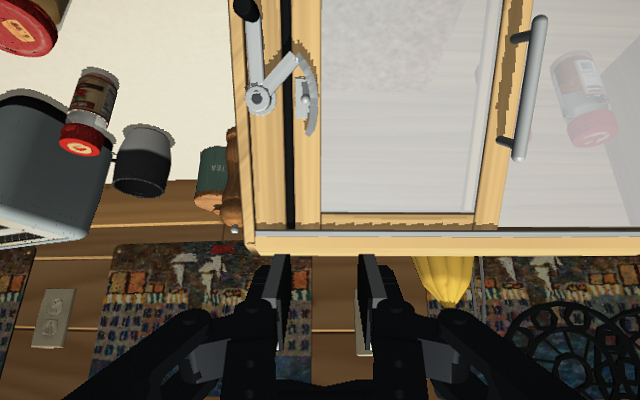

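The wrist view (upside-down): lever hub at (260,98), knob at (245,8) cut off, pull bar (540,17)-(519,158). Triangulate with top view.

```bash
cat >> h.py <<'E'
def tri(rays):
    A=np.zeros((3,3));b=np.zeros(3)
    for o,d in rays: M=np.eye(3)-np.outer(d,d);A+=M;b+=M@o
    X=np.linalg.solve(A,b); return X,[round(1e3*np.linalg.norm((np.eye(3)-np.outer(d,d))@(X-o)),1) for o,d in rays]
def w2c(X,p):
    c,s=np.cos(p[2]),np.sin(p[2]); return np.array([[c,s,0],[-s,c,0],[0,0,1]])@(np.asarray(X)-[p[0],p[1],0])
def nu(Xc): # out-of-plane and up-slope coordinates, mm
    v=(np.asarray(Xc)-[-.105,0,.045])*1e3; return (v@[-.766,0,.643]).round(1),Xc[1].round(4)*1e3,(v@[.643,0,.766]).round(1)
E
python3 - <<'E'
from h import *
p=np.load('case.npy');ct=camstat('top');cw=camstat('wrist')
f=lambda e:np.array(e)/2.6667+[180,110]
for n,a,b in (('hub',(350,268),(260,98)),('pulltop',(174,180),(519,158)),('pullbot',(152,265),(541,17)),('frameUL',(210,107),(500,230)) ,('roofR_frontlow',(390,163),(250,235))):
    X,e=tri([ray(f(a),ct),ray(b,cw)]); print(n,X.round(4),e,'n,y,u',nu(w2c(X,p)))
# grasp point pixel
P,Rn,_=now(); print(proj([P-Rn[:,2]*.008],cw))
M=np.array([[-105,220,0],[-105,-220,0],[100,-220,0],[100,-220,235],[100,220,235],[44,-220,224]])/1e3
print(proj(c2w(M,p),cw).round())
E
```

```text
hub [ 0.4912 -0.0841  0.1325] [np.float64(2.4), np.float64(2.4)] n,y,u (np.float64(-0.9), np.float64(-198.7), np.float64(115.0))
pulltop [0.506  0.1181 0.1921] [np.float64(2.6), np.float64(2.6)] n,y,u (np.float64(42.8), np.float64(3.9), np.float64(156.2))
pullbot [0.4513 0.1325 0.1055] [np.float64(1.6), np.float64(1.6)] n,y,u (np.float64(30.0), np.float64(12.4), np.float64(53.8))
frameUL [0.5873 0.1162 0.2244] [np.float64(11.1), np.float64(11.1)] n,y,u (np.float64(1.5), np.float64(10.9), np.float64(233.0))
roofR_frontlow [ 0.5614 -0.1062  0.2319] [np.float64(2.0), np.float64(2.0)] n,y,u (np.float64(7.7), np.float64(-213.10000000000002), np.float64(237.6))
[[326.09890817 292.82360282]]
[[740. -68.]
 [234. -87.]
 [268.  82.]
 [255. 254.]
 [649. 253.]
 [245. 229.]]
```

```bash
cat >> h.py <<'E'
def fromnu(n,y,u,p): # mm -> world
    return c2w(np.array([-105,y,45])/1e3+np.array([-.766,0,.643])*n/1e3+np.array([.643,0,.766])*u/1e3,p)
E
python3 - <<'E'
from h import *
p=np.load('case.npy')
plan(fromnu(34,-197,60,p),tool(p[2],np.radians(40)),True,.06)
plan(fromnu(34,-197,52,p),tool(p[2],np.radians(40)),True,.0)
E
```

```text
clk 3.20 TCP-> [ 0.39  -0.071  0.146] turn share [-0.0002 -0.0007  0.0004] deg 0.1 | after-turn shift mm [122.3 -52.5  96.9] share [ 1.019 -0.438  0.807] | now-axes share [ 1.018 -0.436  0.81 ]
clk 3.20 TCP-> [ 0.431 -0.076  0.102] turn share [-0.0002 -0.0007  0.0004] deg 0.1 | after-turn shift mm [130.3 -52.5 156.9] share [ 1.086 -0.438  1.307] | now-axes share [ 1.083 -0.435  1.31 ]
```

drive_tool:
  series:
    - [[0.25, -0.11, 0.2, 0, 0, 0], [0.25, -0.11, 0.2, 0, 0, 0], [0.25, -0.11, 0.2, 0, 0, 0], [0.26, -0.11, 0.2, 0, 0, 0], [0, 0, 0, 0, 0, 0]]

```text
clock: 3.82
tcp_pos: [0.3977, -0.093, 0.2274]
orientation: [0.383, 0.045, 0.923, -0.009]
wrist_force: [-0.1, -0.4, 0.7]
finger_gap: 0.03
grip_force: 0.0
```

```bash
python3 - <<'E'
from h import *
P,Rn,s=now(); print(s['clock'],P,s['joint_pos'])
cw=camstat('wrist')
im=viewer.read_camera('wrist'); cv2.imwrite('pics/w2.png',im[:,:,::-1])
print(proj([P-Rn[:,2]*.008,P+Rn[:,2]*.052],cw))
for l in ('lever_knob',):
    for d in models.silhouettes(l,'wrist'):
        ys,xs=np.nonzero(d['region']); print(l,round(d['score'],2),np.round(d['location']),xs.min(),ys.min(),xs.max(),ys.max())
E
```

```text
3.825 [ 0.39772274 -0.09299056  0.22741511] [-0.77790385 -0.58723584 -1.0203125   0.48638081  0.4773712  -0.51559408]
[[326.11426569 292.54344305]
 [325.43599584 233.27378775]]
lever_knob 0.72 [348. 155.] 329 83 409 226
```

View pics/w2.png

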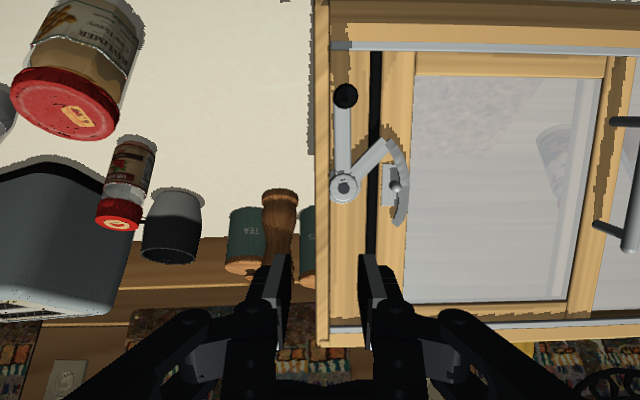

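The view: knob end at (346,96), hub (344,187), stud (396,187). The arm hit its fold limit, so I use a steeper tool (75° down) at the lever.

```bash
python3 - <<'E'
from h import *
p=np.load('case.npy');cw=camstat('wrist');ct=camstat('top')
f=lambda e:np.array(e)/2.6667+[180,110]
nv=c2w([[-.766,0,.643]],[0,0,p[2]])[0]
def onplane(px,n):
    o,d=ray(px,cw);q=fromnu(n,0,0,p);X=o+d*((q-o)@nv)/(d@nv);return nu(w2c(X,p))
for n in (35,46): print('knob',n,onplane((346,96),n))
for n in (0,10): print('hub',n,onplane((344,187),n),'frame TL',onplane((567,305),0),'sill corner',onplane((330,45),0))
for a,b in (((332,337),(346,96)),((350,268),(344,187))):
  X,e=tri([ray(f(a),ct),ray(b,cw)]); print(X,e,nu(w2c(X,p)))
plan(fromnu(38,-197,52,p),tool(p[2],np.radians(75)),True,.06)
plan(fromnu(38,-197,52,p),tool(p[2],np.radians(75)),True,.0)
E
```

```text
knob 35 (np.float64(35.0), np.float64(-200.0), np.float64(47.6))
knob 46 (np.float64(46.0), np.float64(-201.0), np.float64(48.2))
hub 0 (np.float64(0.0), np.float64(-197.6), np.float64(113.0)) frame TL (np.float64(0.0), np.float64(-1.3), np.float64(218.5)) sill corner (np.float64(-0.0), np.float64(-208.7), np.float64(10.6))
hub 10 (np.float64(10.0), np.float64(-198.5), np.float64(111.1)) frame TL (np.float64(0.0), np.float64(-1.3), np.float64(218.5)) sill corner (np.float64(-0.0), np.float64(-208.7), np.float64(10.6))
[ 0.43317039 -0.07974531  0.09016312] [np.float64(2.5), np.float64(2.5)] (np.float64(16.4), np.float64(-200.6), np.float64(45.2))
[ 0.49636814 -0.08226784  0.12796685] [np.float64(0.8), np.float64(0.8)] (np.float64(-7.6), np.float64(-196.3), np.float64(114.8))
clk 3.92 TCP-> [ 0.408 -0.073  0.159] turn share [0.0083 0.1674 0.0028] deg 30.2 | after-turn shift mm [ 9.3 18.9 68. ] share [0.077 0.157 0.566] | now-axes share [0.351 0.145 0.455]
clk 3.92 TCP-> [ 0.423 -0.075  0.102] turn share [0.0083 0.1674 0.0028] deg 30.2 | after-turn shift mm [  9.3  18.9 128. ] share [0.077 0.157 1.066] | now-axes share [0.602 0.134 0.887]
```

```bash
python3 - <<'E'
from h import *
p=np.load('case.npy');c2=camstat('wrist');ct=camstat('top')
w=np.load('w1.npz');i=viewer.camera_info('wrist')
T=np.eye(4);T[:3,:3]=w['R'];T[:3,3]=w['p'];C=np.linalg.inv(T@i['T_tool_cam']);c1=(i['intrinsics'],i['D'],C[:3,:3],C[:3,3])
for n,a,b in (('hub',(260,98),(344,187)),('knobend',(245,8),(346,96)),('stud',(305,98),(396,187)),('frame inner TL',(474,213),(567,303)),('frame inner TR',(322,213),(410,303)),('pullfoot',(506,141),(598,226)),('pulltop',(519,156),(630,248))):
  X,e=tri([ray(a,c1),ray(b,c2)]); print(n,X.round(4),e,nu(w2c(X,p)))
E
```

```text
hub [ 0.4853 -0.0828  0.1337] [np.float64(0.0), np.float64(0.0)] (np.float64(4.5), np.float64(-198.0), np.float64(112.1))
knobend [ 0.4216 -0.0782  0.1041] [np.float64(0.9), np.float64(0.9)] (np.float64(34.3), np.float64(-200.3), np.float64(48.3))
stud [ 0.4849 -0.0444  0.1368] [np.float64(0.3), np.float64(0.3)] (np.float64(10.0), np.float64(-159.8), np.float64(111.6))
frame inner TL [0.5745 0.1038 0.211 ] [np.float64(0.2), np.float64(0.2)] (np.float64(1.6), np.float64(-2.9), np.float64(215.4))
frame inner TR [ 0.5511 -0.036   0.2116] [np.float64(2.7), np.float64(2.7)] (np.float64(8.3), np.float64(-144.3), np.float64(210.6))
pullfoot [0.5442 0.1329 0.1529] [np.float64(0.5), np.float64(0.5)] (np.float64(-10.2), np.float64(22.8), np.float64(149.5))
pulltop [0.5133 0.1269 0.1843] [np.float64(0.5), np.float64(0.5)] (np.float64(33.0), np.float64(13.5), np.float64(154.2))
```

```bash
python3 - <<'E'
from h import *
p=np.load('case.npy')
plan(fromnu(25,-199.5,47,p),tool(p[2],np.radians(75)),True,.06)
E
```

```text
clk 3.92 TCP-> [ 0.414 -0.077  0.147] turn share [0.0083 0.1674 0.0028] deg 30.2 | after-turn shift mm [ 5.9 16.4 81.5] share [0.049 0.136 0.679] | now-axes share [0.383 0.122 0.566]
```

drive_tool:
  series:
    - [[0, 0, 0, 0.002, 0.042, 0.001], [0, 0, 0, 0.002, 0.042, 0.001], [0, 0, 0, 0.002, 0.042, 0.001], [0, 0, 0, 0.002, 0.042, 0], [0.02, 0.07, 0.34, 0, 0, 0], [0.03, 0.066, 0.34, 0, 0, 0], [0, 0, 0, 0, 0, 0]]

```text
clock: 4.8
tcp_pos: [0.412, -0.0735, 0.144]
orientation: [0.127, 0.052, 0.991, -0.005]
wrist_force: [0.5, -0.7, -0.7]
finger_gap: 0.0299
grip_force: 0.0
```

```bash
python3 - <<'E'
from h import *
p=np.load('case.npy')
P,Rn,s=now(); print(P,s['joint_pos']); cw=camstat('wrist')
im=viewer.read_camera('wrist'); cv2.imwrite('pics/w3.png',im[:,:,::-1])
print('pred knobend',proj([fromnu(34,-199.5,47,p),fromnu(5,-198,112,p)],cw))
for d in models.silhouettes('lever_knob','wrist'):
    ys,xs=np.nonzero(d['region']); print(round(d['score'],2),np.round(d['location']),xs.min(),ys.min(),xs.max(),ys.max())
plan(fromnu(25,-199.5,47,p),tool(p[2],np.radians(75)),True,0)
E
```

```text
[ 0.41197216 -0.07352861  0.14399549] [-0.42757721 -0.12697548 -0.73230039  0.72360921  0.08281367 -0.31297204]
pred knobend [[319.93268725 237.71561672]
 [322.47309098 361.99802494]]
0.78 [318. 320.] 299 224 361 382
clk 4.90 TCP-> [ 0.43  -0.078  0.089] turn share [ 0.0004 -0.0001  0.0007] deg 0.1 | after-turn shift mm [-0.6 -1.2 60.1] share [-0.005 -0.01   0.501] | now-axes share [-0.005 -0.011  0.501]
```

View pics/w3.png

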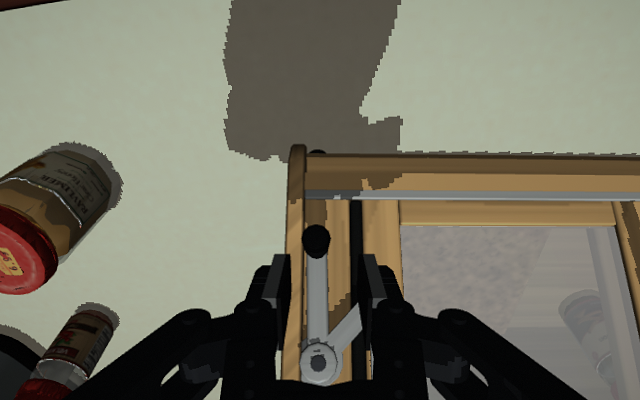

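Knob end seen at (316,241), centred between the fingers to within ~2 mm; going down onto it.

drive_tool:
  series:
    - [[0.01, -0.01, 0.16, 0, 0, 0], [0.01, -0.01, 0.16, 0, 0, 0], [0, -0.005, 0.145, 0, 0, 0], [0, 0, 0, 0, 0, 0]]

```text
clock: 5.4
tcp_pos: [0.4258, -0.0805, 0.0927]
orientation: [0.13, 0.053, 0.99, -0.007]
wrist_force: [0.2, 0.0, 0.3]
finger_gap: 0.0303
grip_force: 0.0
```

drive_tool:
  series:
    - [[0, 0, 0, 0, 0, 0], [0, 0, 0, 0, 0, 0], [0, 0, 0, 0, 0, 0], [0, 0, 0, 0, 0, 0]]
  jaw: -1
  grip_force: 30

```text
clock: 5.9
tcp_pos: [0.4261, -0.0805, 0.093]
orientation: [0.131, 0.053, 0.99, -0.007]
wrist_force: [-1.5, 1.2, 7.5]
finger_gap: 0.0143
grip_force: 29.7
```

```bash
python3 - <<'E'
from h import *
p=np.load('case.npy');P,Rn,s=now(); print(s['clock'],s['wrist_force'],s['finger_gap'],nu(w2c(P-Rn[:,2]*.008,p)))
# arc rows, const orientation: knob case motion for angle a: y=-65 sin a, u=65(1-cos a)
uw=c2w([[.643,0,.766]],[0,0,p[2]])[0];yw=c2w([[0,1,0]],[0,0,p[2]])[0]
A=np.linspace(0,1.5,11); 
Q=np.array([-65*np.sin(a)*yw+65*(1-np.cos(a))*uw for a in A])
print((np.diff(Q,axis=0)@Rn/120).round(3).tolist())
E
```

```text
5.9 [-1.53058089  1.21934307  7.49242824] 0.01428719591272055 (np.float64(30.1), np.float64(-202.1), np.float64(47.5))
[[-0.005, -0.081, -0.004], [-0.015, -0.079, -0.01], [-0.024, -0.076, -0.017], [-0.033, -0.07, -0.023], [-0.042, -0.063, -0.029], [-0.049, -0.055, -0.034], [-0.055, -0.046, -0.038], [-0.06, -0.035, -0.042], [-0.064, -0.024, -0.044], [-0.066, -0.012, -0.046]]
```

drive_tool:
  series:
    - [[-0.005, -0.081, -0.004, 0, 0, 0], [-0.015, -0.079, -0.01, 0, 0, 0], [-0.024, -0.076, -0.017, 0, 0, 0], [-0.033, -0.07, -0.023, 0, 0, 0], [-0.042, -0.063, -0.029, 0, 0, 0]]

```text
clock: 6.52
tcp_pos: [0.4299, -0.1236, 0.1038]
orientation: [0.128, 0.053, 0.99, -0.005]
wrist_force: [0.5, 6.4, -2.3]
finger_gap: 0.0146
grip_force: 29.2
```

drive_tool:
  series:
    - [[-0.049, -0.055, -0.034, 0, 0, 0], [-0.055, -0.046, -0.038, 0, 0, 0], [-0.06, -0.035, -0.042, 0, 0, 0], [-0.064, -0.024, -0.044, 0, 0, 0], [-0.06, -0.012, -0.042, 0, 0, 0]]

```text
clock: 7.15
tcp_pos: [0.4538, -0.1461, 0.1351]
orientation: [0.127, 0.053, 0.99, -0.004]
wrist_force: [-1.6, 7.4, -4.5]
finger_gap: 0.0142
grip_force: 31.7
```

```bash
python3 - <<'E'
from h import *
p=np.load('case.npy');P,Rn,s=now(); print(s['clock'],s['wrist_force'],s['finger_gap'],nu(w2c(P-Rn[:,2]*.008,p)),s['joint_pos'])
im=viewer.read_camera('wrist'); cv2.imwrite('pics/w4.png',im[:,:,::-1])
E
```

```text
7.15 [-1.57066473  7.38661701 -4.49387452] 0.014168241670046969 (np.float64(30.6), np.float64(-264.40000000000003), np.float64(102.1)) [-0.55045798  0.00883513 -0.63105171  0.7022095   0.11379445 -0.43069337]
```

View pics/w4.png

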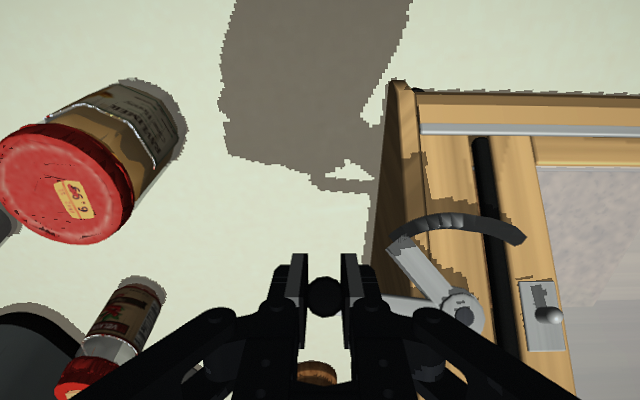

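Lever is up (knob between pads at (325,297), stud free at (548,315)). Next the pull.

```bash
python3 - <<'E'
from h import *
p=np.load('case.npy')
plan(fromnu(36,12.5,103,p),tool(p[2],np.radians(75)),True,.06)
P,Rn,s=now()
print('y shift 182 share',(c2w([[0,.182,0]],[0,0,p[2]])[0]@Rn/.12).round(3))
E
```

```text
clk 7.20 TCP-> [0.465 0.131 0.197] turn share [ 0.0019 -0.0017  0.0003] deg 0.5 | after-turn shift mm [  3.5 277.1 -64.4] share [ 0.029  2.309 -0.536] | now-axes share [ 0.03   2.312 -0.522]
y shift 182 share [-0.002  1.517  0.009]
```

drive_tool:
  series:
    - [[0, 0, 0, 0, 0, 0], [0, 0, 0, 0, 0, 0], [0, 0, -0.26, 0, 0, 0], [0, 0, -0.26, 0, 0, 0], [0.006, 0.46, 0, 0, 0, 0], [0.006, 0.46, 0, 0, 0, 0], [0.006, 0.46, 0, 0, 0, 0], [0.006, 0.46, 0, 0, 0, 0], [0.006, 0.47, 0, 0.002, -0.002, 0], [0, 0, 0, 0, 0, 0]]
  jaw: -0.1

```text
clock: 8.45
tcp_pos: [0.4667, 0.1328, 0.1969]
orientation: [0.133, 0.05, 0.99, -0.009]
wrist_force: [-0.0, -0.4, -0.3]
finger_gap: 0.0384
grip_force: 0.0
```

```bash
python3 - <<'E'
from h import *
p=np.load('case.npy');P,Rn,s=now();cw=camstat('wrist');print(s['clock'],P)
im=viewer.read_camera('wrist'); cv2.imwrite('pics/w5.png',im[:,:,::-1])
print('pred pull ends',proj([fromnu(35,12.5,u,p) for u in (55,105,155)],cw).round())
for d in models.silhouettes('window_pull','wrist'):
    ys,xs=np.nonzero(d['region']); print(round(d['score'],2),np.round(d['location']),xs.min(),ys.min(),xs.max(),ys.max())
plan(fromnu(36,12.5,103,p),tool(p[2],np.radians(75)),True,.0)
E
```

```text
8.45 [0.46669382 0.13278586 0.19693086]
pred pull ends [[323. 152.]
 [322. 234.]
 [322. 329.]]
0.59 [201. 238.] 31 122 352 399
clk 8.55 TCP-> [0.48  0.129 0.139] turn share [-0.0015  0.0016  0.0007] deg 0.4 | after-turn shift mm [ 1.6  1.6 58.8] share [0.013 0.013 0.49 ] | now-axes share [0.016 0.016 0.49 ]
```

View pics/w5.png

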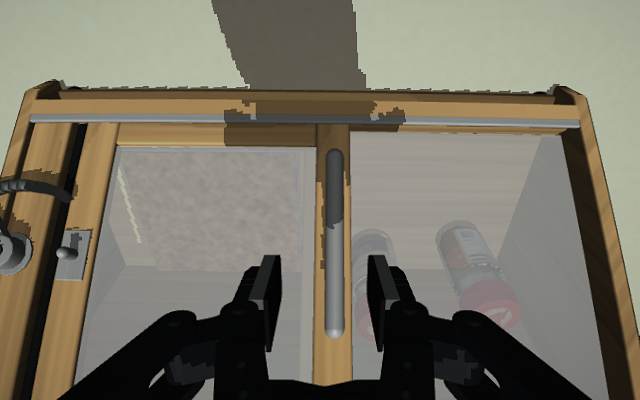

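Bar seen at column ~335 (rows 150–338), so 6 mm further left than predicted; correct, descend, grip.

drive_tool:
  series:
    - [[0.01, 0.03, 0.16, 0, 0, 0], [0, 0.03, 0.16, 0, 0, 0], [0, 0, 0.16, 0, 0, 0], [0, 0, 0, 0, 0, 0]]

```text
clock: 9.05
tcp_pos: [0.4804, 0.1321, 0.1392]
orientation: [0.131, 0.056, 0.99, -0.01]
wrist_force: [-0.6, -1.2, 0.2]
finger_gap: 0.0384
grip_force: 0.0
```

drive_tool:
  series:
    - [[0, 0, 0, 0, 0, 0], [0, 0, 0, 0, 0, 0], [0, 0, 0, 0, 0, 0], [0, 0, 0, 0, 0, 0]]
  jaw: -1
  grip_force: 35

```text
clock: 9.55
tcp_pos: [0.4818, 0.1346, 0.1415]
orientation: [0.133, 0.054, 0.99, -0.009]
wrist_force: [-2.0, 2.6, 4.6]
finger_gap: 0.0095
grip_force: 34.6
```

```bash
python3 - <<'E'
from h import *
p=np.load('case.npy');P,Rn,s=now();print(s['clock'],P,s['finger_gap'],s['wrist_force'],nu(w2c(P-Rn[:,2]*.008,p)))
print('y shift 182 share',(c2w([[0,.182,0]],[0,0,p[2]])[0]@Rn/.12).round(3))
# refine case yaw/pose with features of w5 (pose then)
E
```

```text
9.55 [0.48179204 0.13463923 0.14145898] 0.009493210936142797 [-1.95472675  2.63193443  4.59486648] (np.float64(36.7), np.float64(17.8), np.float64(105.3))
y shift 182 share [-1.000e-03  1.517e+00 -6.000e-03]
```

drive_tool:
  series:
    - [[0, 0.15, 0, 0, 0, 0], [0, 0.15, 0, 0, 0, 0], [0, 0.2, 0, 0, 0, 0], [0, 0.2, 0, 0, 0, 0]]

```text
clock: 10.05
tcp_pos: [0.4911, 0.2174, 0.1414]
orientation: [0.134, 0.054, 0.989, -0.011]
wrist_force: [-1.9, -1.9, 7.6]
finger_gap: 0.0092
grip_force: 35.0
```

drive_tool:
  series:
    - [[0, 0.25, 0, 0, 0, 0], [0, 0.25, 0, 0, 0, 0], [0, 0.2, 0, 0, 0, 0], [0, 0.11, 0, 0, 0, 0]]

```text
clock: 10.55
tcp_pos: [0.502, 0.3142, 0.1413]
orientation: [0.134, 0.054, 0.989, -0.011]
wrist_force: [-5.1, -31.8, 17.6]
finger_gap: 0.0093
grip_force: 37.6
```

```bash
python3 - <<'E'
from h import *
p=np.load('case.npy');P,Rn,s=now();print(s['clock'],P,s['finger_gap'],s['wrist_force'],nu(w2c(P-Rn[:,2]*.008,p)),P-[.48179204,.13463923,.14145898],s['joint_pos'])
E
```

```text
10.55 [0.50198887 0.31415169 0.14130911] 0.009306813456159389 [ -5.12240516 -31.77070179  17.6092253 ] (np.float64(36.0), np.float64(198.5), np.float64(105.6)) [ 2.01968313e-02  1.79512461e-01 -1.49870796e-04] [ 0.50204765  0.24584198 -0.33705731  0.76884772 -0.16037813  0.59315691]
```

Window open (moved 181 mm, against its stop). Relax, release, back off.

drive_tool:
  series:
    - [[0, -0.025, 0, 0, 0, 0], [0, 0, 0, 0, 0, 0]]

```text
clock: 10.8
tcp_pos: [0.5018, 0.3122, 0.1415]
orientation: [0.134, 0.054, 0.989, -0.009]
wrist_force: [-1.6, 3.4, 6.6]
finger_gap: 0.0094
grip_force: 35.3
```

drive_tool:
  series:
    - [[0, 0, 0, 0, 0, 0], [0, 0, 0, 0, 0, 0], [0, 0, -0.4, 0, 0, 0], [0, 0, -0.4, 0, 0, 0], [0, 0, -0.4, 0, 0, 0]]
  jaw: -0.2

```text
clock: 11.42
tcp_pos: [0.4623, 0.3157, 0.2794]
orientation: [0.132, 0.054, 0.99, -0.01]
wrist_force: [0.1, 1.5, 0.5]
finger_gap: 0.0345
grip_force: 0.0
```

```bash
python3 - <<'E'
from h import *
P,Rn,s=now();print(s['clock'],P,s['finger_gap'])
plan([.585,-.338,.055],tool(np.radians(8),np.radians(50)),True,.17)
E
```

```text
11.425 [0.4623294  0.31568273 0.27937591] 0.03453629811015708
clk 11.43 TCP-> [ 0.482 -0.352  0.179] turn share [-0.0388 -0.1371 -0.07  ] deg 28.6 | after-turn shift mm [ 120.9 -664.4   29.5] share [ 1.007 -5.537  0.246] | now-axes share [-0.516 -5.512  1.041]
```

drive_tool:
  series:
    - [[0, -0.5, 0, 0, 0, 0], [0, -0.5, 0, 0, 0, 0], [0, -0.5, 0, 0, 0, 0], [0, -0.5, 0, 0, 0, 0], [0, -0.5, 0, 0, 0, 0], [0, -0.5, 0, 0, 0, 0], [0, -0.5, 0, 0, 0, 0], [0, -0.5, 0, 0, 0, 0], [0, -0.5, 0, 0, 0, 0], [0, -0.5, 0, 0, 0, 0], [0, -0.5, 0, 0, 0, 0], [0, 0, 0, -0.013, -0.0457, -0.0233], [0, 0, 0, -0.013, -0.0457, -0.0233], [0, 0, 0, -0.013, -0.0457, -0.0233], [0, 0, 0, 0, 0, 0]]
  jaw: 0.6

```text
clock: 13.3
tcp_pos: [0.3891, -0.3402, 0.2796]
orientation: [0.34, -0.062, 0.938, 0.026]
wrist_force: [-0.7, -0.2, 1.1]
finger_gap: 0.0686
grip_force: 0.0
```

```bash
python3 - <<'E'
from h import *
P,Rn,s=now();cw=camstat('wrist');print(s['clock'],P,s['finger_gap'],s['joint_pos'])
im=viewer.read_camera('wrist'); cv2.imwrite('pics/w6.png',im[:,:,::-1])
for l,d,h in (('spice_jar',.045,.106),('honey_jar',.065,.1),('salt_shaker',.044,.09)):
  for m in models.silhouettes(l,'wrist'):
    ys,xs=np.nonzero(m['region']); bb=np.array([xs.min(),ys.min(),xs.max()+1,ys.max()+1])
    print(l,round(m['score'],2),bb)
    try: print(fitcyl(bb,cw,[.55,-.3],d,h))
    except Exception as e: print(e)
plan([.585,-.338,.055],tool(np.radians(8),np.radians(50)),True,.1)
print(proj([[.585,-.338,0],[.585,-.338,.106]],cw))
E
```

```text
13.3 [ 0.38909451 -0.34024108  0.27955684] 0.0686103667106102 [-1.25178828 -0.01100023 -0.41870037  1.01766753  0.68404684 -1.33294841]
spice_jar 0.72 [ 96  40 171 147]
(array([ 0.50522483, -0.51024228]), array([-1.91936138, -0.31983345,  2.30904586,  1.01583881]))
honey_jar 0.58 [358   0 445 108]
(array([ 0.43495417, -0.26664988]), array([-0.04818865, -9.5286785 ,  0.1130056 , 13.34782218]))
salt_shaker 0.77 [195  32 243 115]
(array([ 0.47981085, -0.42649845]), array([-6.0233729 , -6.21172811,  6.99822964,  9.14512161]))
clk 13.50 TCP-> [ 0.526 -0.346  0.125] turn share [ 0.0004 -0.0001  0.0001] deg 0.1 | after-turn shift mm [ -0.9 -25.1 205.4] share [-0.007 -0.209  1.712] | now-axes share [-0.008 -0.211  1.712]
[[304.6782668  124.92922655]
 [302.60915067 192.81631279]]
```

View pics/w6.png

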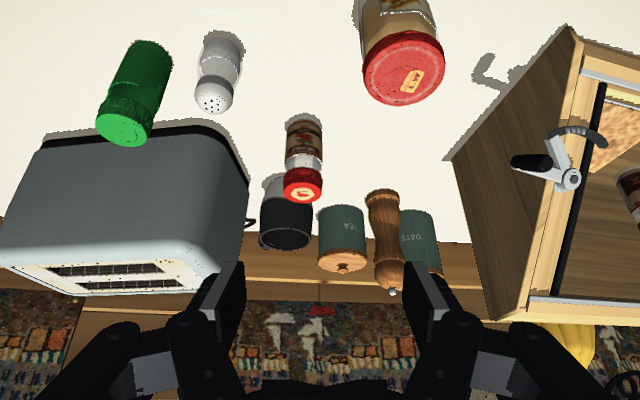

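Wrist view: red-cap jar at (304,160), bbox ≈ x284–324, y114–203; honey (405,60), salt (217,75), green decoy (133,95), mug (286,210) behind it. Fit the jar.

```bash
python3 - <<'E'
from h import *
cw=camstat('wrist')
r=fitcyl(np.array([284,114,324,203]),cw,[.58,-.34]);print(r)
x,y=r[0]
plan([x,y,.055],tool(np.radians(8),np.radians(50)),True,.08)
plan([x,y,.055],tool(np.radians(8),np.radians(50)),True,.0)
E
```

```text
(array([ 0.59312877, -0.33560345]), array([ 0.66180166, -0.36350579, -0.66985813,  0.36543471]))
clk 13.50 TCP-> [ 0.547 -0.342  0.11 ] turn share [ 0.0004 -0.0001  0.0001] deg 0.1 | after-turn shift mm [ -7.3 -23.8 230.8] share [-0.061 -0.198  1.923] | now-axes share [-0.061 -0.201  1.923]
clk 13.50 TCP-> [ 0.598 -0.335  0.049] turn share [ 0.0004 -0.0001  0.0001] deg 0.1 | after-turn shift mm [ -7.3 -23.8 310.8] share [-0.061 -0.198  2.59 ] | now-axes share [-0.061 -0.201  2.59 ]
```

drive_tool:
  series:
    - [[-0.03, -0.1, 0.38, 0, 0, 0], [-0.03, -0.1, 0.38, 0, 0, 0], [0, 0, 0.39, 0, 0, 0], [0, 0, 0.39, 0, 0, 0], [0, 0, 0.38, 0, 0, 0], [0, 0, 0, 0, 0, 0]]

```text
clock: 14.25
tcp_pos: [0.5479, -0.3386, 0.1073]
orientation: [0.34, -0.067, 0.938, 0.027]
wrist_force: [-0.4, 0.0, 0.1]
finger_gap: 0.0681
grip_force: 0.0
```

```bash
python3 - <<'E'
from h import *
P,Rn,s=now();cw=camstat('wrist');print(s['clock'],P,s['wrist_force'])
im=viewer.read_camera('wrist'); cv2.imwrite('pics/w7.png',im[:,:,::-1])
for m in models.silhouettes('spice_jar','wrist'):
    ys,xs=np.nonzero(m['region']); bb=np.array([xs.min(),ys.min(),xs.max()+1,ys.max()+1])
    print(round(m['score'],2),bb,fitcyl(bb,cw,[.59,-.336]))
u=proj(cyl(.593,-.3356),cw);print('pred',u.min(0),u.max(0))
plan([.593,-.3356,.055],tool(np.radians(8),np.radians(50)),True,.0)
E
```

```text
14.25 [ 0.54785151 -0.33855936  0.10730744] [-0.4366865   0.02044207  0.12251974]
0.59 [272 123 359 316] (array([ 0.58666416, -0.33835474]), array([-0.16014989,  0.12135549,  0.16017463, -0.16380932]))
pred [276.92827226 130.62090312] [361.54747656 318.72630844]
clk 14.35 TCP-> [ 0.598 -0.335  0.049] turn share [0.0009 0.0002 0.0003] deg 0.2 | after-turn shift mm [ 0.6 -1.  79.9] share [ 0.005 -0.008  0.666] | now-axes share [ 0.005 -0.01   0.666]
```

drive_tool:
  series:
    - [[0, -0.014, 0.22, 0, 0, 0], [0, -0.014, 0.22, 0, 0, 0], [0, 0, 0.2, 0, 0, 0], [0, 0, 0, 0, 0, 0]]

```text
clock: 14.85
tcp_pos: [0.598, -0.3402, 0.0544]
orientation: [0.344, -0.066, 0.937, 0.023]
wrist_force: [-1.8, -0.2, 3.0]
finger_gap: 0.0683
grip_force: 0.0
```

drive_tool:
  series:
    - [[0, 0, 0, 0, 0, 0], [0, 0, 0, 0, 0, 0], [0, 0, 0, 0, 0, 0], [0, 0, 0, 0, 0, 0]]
  jaw: -1
  grip_force: 30

```text
clock: 15.35
tcp_pos: [0.5965, -0.3392, 0.053]
orientation: [0.343, -0.066, 0.937, 0.024]
wrist_force: [-3.2, 0.3, 6.5]
finger_gap: 0.0422
grip_force: 33.2
```

```bash
python3 - <<'E'
from h import *
P,Rn,s=now();print(s['clock'],P,P-Rn[:,2]*.008,s['wrist_force'],s['finger_gap'])
p=np.load('case.npy');print(p)
print('10cm up share',(np.array([0,0,.12])@Rn/.12).round(3))
E
```

```text
15.35 [ 0.59647302 -0.33919905  0.05303911] [ 0.59136163 -0.33991612  0.05915135] [-3.17222     0.30862608  6.54262708] 0.042213584057276266
[ 0.5427895   0.11009629 -0.10820374]
10cm up share [-0.645 -0.    -0.764]
```

Gripped on the body (gap 42 mm). Lift, and check the case pose against the last wide wrist view.

drive_tool:
  series:
    - [[-0.11, 0, -0.13, 0, 0, 0], [-0.2, 0, -0.237, 0, 0, 0], [-0.2, 0, -0.237, 0, 0, 0], [-0.2, 0, -0.237, 0, 0, 0], [0, 0, 0, 0, 0, 0]]

```text
clock: 15.98
tcp_pos: [0.5975, -0.3401, 0.1876]
orientation: [0.343, -0.066, 0.937, 0.022]
wrist_force: [0.2, -0.4, -0.8]
finger_gap: 0.0423
grip_force: 32.4
```

```bash
cat > cf.py <<'E'
from h import *
p=np.load('case.npy')
i=viewer.camera_info('wrist')
def cam(P,q):
    T=np.eye(4);T[:3,:3]=R.from_quat([q[1],q[2],q[3],q[0]]).as_matrix();T[:3,3]=P;C=np.linalg.inv(T@i['T_tool_cam']);return i['intrinsics'],i['D'],C[:3,:3],C[:3,3]
w6=cam([.38909451,-.34024108,.27955684],[.34,-.062,.938,.026]);w5=cam([.46669382,.13278586,.19693086],[.133,.05,.99,-.009])
obs=[(w6,(-105,-220,0),(572,27)),(w6,(100,-220,0),(445,160)),(w6,(100,-220,235),(497,320)),
     (w5,(-105,-220,45),(38,86)),(w5,(-105,220,45),(572,88))]
f=lambda q:np.array([proj(c2w([np.array(m)/1e3],q),c)[0]-o for c,m,o in obs]).ravel()
print(f(p).round(1))
ct=camstat('top');px=np.array([[10,266],[340,396],[418,258],[418,127],[62,20]])/2.6667+[180,110]
M=np.array([[-105,220,0],[-105,-220,0],[100,-220,0],[100,-220,235],[100,220,235]])/1e3
g=lambda q:np.r_[f(q)*.5,(proj(c2w(M,q),ct)-px).ravel(),(q[2]+.112)*500]
r=least_squares(g,p,loss='soft_l1');print(r.x,r.fun.round(1));np.save('case2.npy',r.x)
E
python3 cf.py; python3 - <<'E'
from h import *
p=np.load('case2.npy');P,Rn,s=now();print(s['clock'],P,s['wrist_force'],s['finger_gap'])
t=tool(p[2],np.radians(50))
for x,z in ((-150,62),(52,62)): print(x); plan(c2w(np.array([x+3,-80,z+59])/1e3,p),t)
E
```

```text
[-12.9   2.    7.1  -4.7  -3.9  -0.6 -19.6  18.3  26.5  20.4]
[ 0.54063817  0.11172562 -0.11194429] [-4.6 -0.2  4.4 -3.  -0.7 -0.6 -9.6  7.1 14.8  9.3 -0.3  1.2 -0.   0.9
 -2.8  1.4 -0.4  0.4 -0.4 -1.6  0. ]
15.975 [ 0.59745642 -0.34013251  0.18757366] [ 0.19264151 -0.38667176 -0.80939019] 0.04232234585764154
-150
clk 15.97 TCP-> [0.391 0.048 0.115] turn share [0.0506 0.0016 0.0621] deg 14.4 | after-turn shift mm [ 237.3  362.7 -104.2] share [ 1.978  3.022 -0.869] | now-axes share [ 1.34   3.446 -0.36 ]
52
clk 15.97 TCP-> [0.591 0.026 0.115] turn share [0.0506 0.0016 0.0621] deg 14.4 | after-turn shift mm [ 82.6 362.7  25.6] share [0.688 3.022 0.213] | now-axes share [0.097 3.027 0.695]
```

Case pose is consistent to a few mm. Plan transit: up to TCP z≈0.25, across in front, then diagonally into the opening.

```bash
python3 - <<'E'
from h import *
p=np.load('case2.npy');P,Rn,s=now()
t=tool(p[2],np.radians(50))
plan(c2w(np.array([-67,-80,190+59])/1e3,p),t)
a=c2w(np.array([-67,-80,190+59])/1e3,p)+t[:,2]*.008
up=np.array([a[0]-P[0],0,a[2]-P[2]]); print('1st',(Rn.T@up/.12).round(3)); print('2nd',(Rn.T@np.array([0,a[1]-P[1],0])/.12).round(3))
print('3rd per dx,dz',(t.T@(c2w([[.1,0,-.128]],[0,0,p[2]])[0])/.12).round(3))
E
```

```text
clk 15.97 TCP-> [0.47  0.039 0.243] turn share [0.0506 0.0016 0.0621] deg 14.4 | after-turn shift mm [  93.8  362.7 -150.9] share [ 0.781  3.022 -1.257] | now-axes share [ 0.158  3.275 -0.756]
1st [ 0.503  0.146 -1.031]
2nd [-0.345  3.13   0.274]
3rd per dx,dz [0.047 0.    1.353]
```

drive_tool:
  series:
    - [[0.168, 0.049, -0.344, 0, 0, 0], [0.168, 0.049, -0.344, 0, 0, 0], [0.168, 0.049, -0.344, 0, 0, 0], [-0.023, 0.21, 0.018, 0, 0, 0], [-0.043, 0.39, 0.034, 0, 0, 0], [-0.043, 0.39, 0.034, 0, 0, 0], [-0.043, 0.39, 0.034, 0, 0, 0], [-0.043, 0.39, 0.034, 0, 0, 0], [-0.043, 0.39, 0.034, 0, 0, 0], [-0.043, 0.39, 0.034, 0, 0, 0], [-0.043, 0.39, 0.034, 0, 0, 0], [-0.021, 0.19, 0.016, 0, 0, 0], [0, 0, 0, 0.0253, 0.0008, 0.031], [0, 0, 0, 0.0253, 0.0008, 0.031], [0, 0, 0, 0, 0, 0]]

```text
clock: 17.85
tcp_pos: [0.4676, 0.0422, 0.2395]
orientation: [0.338, 0.051, 0.94, -0.016]
wrist_force: [-0.1, 0.9, -0.4]
finger_gap: 0.0424
grip_force: 32.4
```

```bash
python3 - <<'E'
from h import *
p=np.load('case2.npy');P,Rn,s=now();cw=camstat('wrist');print(s['clock'],P,s['wrist_force'],s['finger_gap'],w2c(P-Rn[:,2]*.008,p))
im=viewer.read_camera('wrist'); cv2.imwrite('pics/w8.png',im[:,:,::-1])
t=tool(p[2],np.radians(50))
plan(c2w(np.array([-67,-80,150+59])/1e3,p),t)
plan(c2w(np.array([54,-80,62+59])/1e3,p),t)
E
```

```text
17.85 [0.46757636 0.04218885 0.23950782] [-0.05593958  0.93254708 -0.44411866] 0.042398981132964995 [-0.06992981 -0.07731564  0.24567674]
clk 17.90 TCP-> [0.47  0.039 0.203] turn share [ 0.0021 -0.0024  0.0004] deg 0.6 | after-turn shift mm [21.6 -2.2 30. ] share [ 0.18  -0.019  0.25 ] | now-axes share [ 0.178 -0.02   0.251]
clk 17.90 TCP-> [0.59  0.026 0.115] turn share [ 0.0021 -0.0024  0.0004] deg 0.6 | after-turn shift mm [-14.5  -2.2 175.2] share [-0.121 -0.019  1.46 ] | now-axes share [-0.132 -0.028  1.459]
```

View pics/w8.png

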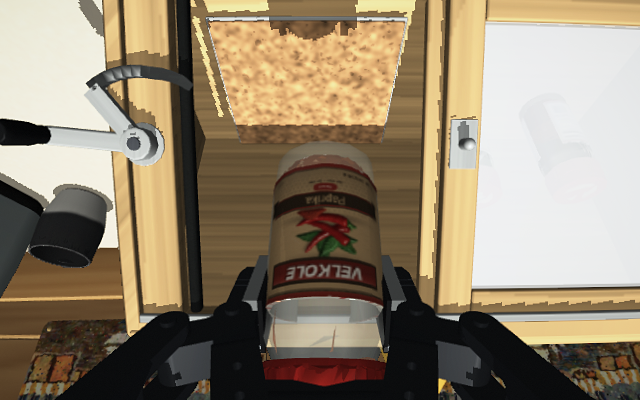

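Jar held upright, view clear; cork step corners at front (207,17),(408,17), rear (239,142),(385,140). Estimate step height from those.

```bash
python3 - <<'E'
from h import *
p=np.load('case2.npy');cw=camstat('wrist')
obs=np.array([(207,17),(408,17),(385,141),(239,141)])
for h in (16,20,24,28,32,36,40,45,50):
    M=np.array([[-60,-167,h],[-60,-7,h],[86,-7,h],[86,-167,h]])/1e3
    r=least_squares(lambda q:(proj(c2w(M,q),cw)-obs).ravel(),p)
    print(h,(proj(c2w(M,p),cw)-obs).round().tolist(),'refit',r.x.round(4),r.cost.round(1))
u=proj(cyl(0,0,.042,.085),cw)
E
```

```text
16 [[2.0, -12.0], [6.0, -11.0], [1.0, -6.0], [4.0, -6.0]] refit [ 0.5492  0.1073 -0.1107] 8.1
20 [[1.0, -9.0], [7.0, -8.0], [2.0, -3.0], [4.0, -3.0]] refit [ 0.5468  0.1077 -0.1106] 5.6
24 [[0.0, -6.0], [8.0, -6.0], [2.0, -1.0], [3.0, -1.0]] refit [ 0.5444  0.1081 -0.1105] 12.0
28 [[-1.0, -3.0], [9.0, -3.0], [2.0, 2.0], [3.0, 2.0]] refit [ 0.542   0.1085 -0.1104] 27.9
32 [[-2.0, -0.0], [10.0, 0.0], [3.0, 5.0], [2.0, 5.0]] refit [ 0.5397  0.1089 -0.1102] 54.1
36 [[-3.0, 3.0], [10.0, 3.0], [3.0, 8.0], [2.0, 8.0]] refit [ 0.5374  0.1093 -0.1101] 91.5
40 [[-4.0, 6.0], [11.0, 6.0], [4.0, 10.0], [1.0, 10.0]] refit [ 0.535   0.1097 -0.1099] 140.8
45 [[-5.0, 10.0], [12.0, 10.0], [4.0, 14.0], [1.0, 14.0]] refit [ 0.5322  0.1102 -0.1098] 220.9
50 [[-6.0, 14.0], [13.0, 14.0], [4.0, 18.0], [0.0, 18.0]] refit [ 0.5293  0.1107 -0.1096] 323.3
```

```bash
python3 - <<'E'
from h import *
p=np.array([.545,.108,-.1105]);np.save('case3.npy',p)
t=tool(p[2],np.radians(50))
plan(c2w(np.array([-67,-80,150+59])/1e3,p),t)
plan(c2w(np.array([55,-80,58+59])/1e3,p),t)
print('down 30mm',(t.T@[0,0,-.03]/.12).round(3))
E
```

```text
clk 17.90 TCP-> [0.475 0.035 0.203] turn share [ 0.0018 -0.0024  0.    ] deg 0.5 | after-turn shift mm [17.9 -5.6 33.1] share [ 0.149 -0.046  0.276] | now-axes share [ 0.147 -0.048  0.277]
clk 17.90 TCP-> [0.596 0.022 0.111] turn share [ 0.0018 -0.0024  0.    ] deg 0.5 | after-turn shift mm [-16.4  -5.6 182. ] share [-0.137 -0.046  1.517] | now-axes share [-0.148 -0.055  1.515]
down 30mm [0.161 0.    0.192]
```

drive_tool:
  series:
    - [[0.074, -0.024, 0.138, 0.0018, -0.0024, 0], [0.074, -0.024, 0.138, 0, 0, 0], [-0.059, 0, 0.25, 0, 0, 0], [-0.059, 0, 0.25, 0, 0, 0], [-0.059, 0, 0.25, 0, 0, 0]]

```text
clock: 18.52
tcp_pos: [0.5499, 0.0245, 0.1483]
orientation: [0.342, 0.054, 0.938, -0.02]
wrist_force: [0.1, 0.0, -1.2]
finger_gap: 0.0423
grip_force: 32.4
```

drive_tool:
  series:
    - [[-0.059, 0, 0.25, 0, 0, 0], [-0.059, 0, 0.24, 0, 0, 0], [0, 0, 0, 0, 0, 0]]

```text
clock: 18.9
tcp_pos: [0.5979, 0.0187, 0.1114]
orientation: [0.341, 0.054, 0.938, -0.02]
wrist_force: [-0.0, -0.6, -1.3]
finger_gap: 0.0426
grip_force: 32.3
```

```bash
python3 - <<'E'
from h import *
p=np.load('case3.npy');P,Rn,s=now();print(s['clock'],P,s['wrist_force'],s['finger_gap'],w2c(P-Rn[:,2]*.008,p))
print('down 12mm',(Rn.T@[0,0,-.012]/.12).round(3))
E
```

```text
18.9 [0.59786101 0.01869943 0.11136373] [-0.0274713  -0.59743517 -1.31005991] 0.04259642474637577 [ 0.05725073 -0.08290311  0.11749772]
down 12mm [ 0.064 -0.     0.077]
```

drive_tool:
  series:
    - [[0.032, 0, 0.036, 0, 0, 0], [0.032, 0, 0.036, 0, 0, 0], [0, 0, 0, 0, 0, 0]]

```text
clock: 19.27
tcp_pos: [0.5967, 0.0203, 0.1019]
orientation: [0.342, 0.054, 0.938, -0.019]
wrist_force: [0.4, -0.1, -1.1]
finger_gap: 0.0423
grip_force: 32.3
```

drive_tool:
  series:
    - [[0.022, 0, 0.025, 0, 0, 0], [0.022, 0, 0.025, 0, 0, 0], [0, 0, 0, 0, 0, 0]]

```text
clock: 19.65
tcp_pos: [0.5971, 0.0203, 0.0937]
orientation: [0.342, 0.054, 0.938, -0.019]
wrist_force: [-0.2, -0.5, -1.3]
finger_gap: 0.0427
grip_force: 32.3
```

drive_tool:
  series:
    - [[0.016, 0, 0.019, 0, 0, 0], [0.016, 0, 0.019, 0, 0, 0], [0, 0, 0, 0, 0, 0]]

```text
clock: 20.02
tcp_pos: [0.5973, 0.0202, 0.0877]
orientation: [0.342, 0.054, 0.938, -0.02]
wrist_force: [-1.2, -0.2, -0.4]
finger_gap: 0.0419
grip_force: 32.3
```

drive_tool:
  series:
    - [[0.016, 0, 0.019, 0, 0, 0], [0, 0, 0, 0, 0, 0]]

```text
clock: 20.27
tcp_pos: [0.5974, 0.0202, 0.0849]
orientation: [0.343, 0.054, 0.938, -0.02]
wrist_force: [0.2, 0.3, -1.9]
finger_gap: 0.0425
grip_force: 32.3
```

drive_tool:
  series:
    - [[0.016, 0, 0.019, 0, 0, 0], [0, 0, 0, 0, 0, 0]]

```text
clock: 20.52
tcp_pos: [0.5973, 0.0202, 0.0819]
orientation: [0.343, 0.054, 0.938, -0.02]
wrist_force: [-0.2, -0.4, -1.3]
finger_gap: 0.0426
grip_force: 32.3
```

drive_tool:
  series:
    - [[0.016, 0, 0.019, 0, 0, 0], [0, 0, 0, 0, 0, 0]]

```text
clock: 20.78
tcp_pos: [0.5973, 0.0202, 0.0789]
orientation: [0.343, 0.054, 0.938, -0.02]
wrist_force: [0.7, -0.6, -0.9]
finger_gap: 0.042
grip_force: 32.3
```

drive_tool:
  series:
    - [[0.011, 0, 0.013, 0, 0, 0], [0, 0, 0, 0, 0, 0]]

```text
clock: 21.02
tcp_pos: [0.5975, 0.0202, 0.0771]
orientation: [0.343, 0.054, 0.938, -0.019]
wrist_force: [-0.1, -0.4, -1.8]
finger_gap: 0.0423
grip_force: 32.3
```

drive_tool:
  series:
    - [[0.011, 0, 0.013, 0, 0, 0], [0, 0, 0, 0, 0, 0]]

```text
clock: 21.28
tcp_pos: [0.5979, 0.0202, 0.0757]
orientation: [0.343, 0.054, 0.937, -0.02]
wrist_force: [-3.5, 1.6, 4.6]
finger_gap: 0.0425
grip_force: 33.0
```

drive_tool:
  series:
    - [[0.011, 0, 0.013, 0, 0, 0], [0, 0, 0, 0, 0, 0]]

```text
clock: 21.52
tcp_pos: [0.5982, 0.0202, 0.0742]
orientation: [0.344, 0.054, 0.937, -0.02]
wrist_force: [-5.6, -0.1, 8.5]
finger_gap: 0.0427
grip_force: 33.7
```

drive_tool:
  series:
    - [[-0.006, 0, -0.007, 0, 0, 0], [0, 0, 0, 0, 0, 0]]

```text
clock: 21.78
tcp_pos: [0.598, 0.0202, 0.0752]
orientation: [0.344, 0.054, 0.937, -0.02]
wrist_force: [-4.7, 0.1, 6.1]
finger_gap: 0.0424
grip_force: 33.2
```

```bash
python3 - <<'E'
from h import *
p=np.load('case3.npy');P,Rn,s=now();print(s['clock'],P,s['wrist_force'],s['finger_gap'],w2c(P-Rn[:,2]*.008,p))
E
```

```text
21.775 [0.59803939 0.02017058 0.07516207] [-4.70815855  0.11796789  6.0773026 ] 0.04239267190746512 [ 0.05723132 -0.08142495  0.08126704]
```

drive_tool:
  series:
    - [[0, 0, 0, 0, 0, 0], [0, 0, 0, 0, 0, 0], [0, 0, 0, 0, 0, 0]]
  jaw: 0.4

```text
clock: 22.15
tcp_pos: [0.5974, 0.0202, 0.074]
orientation: [0.343, 0.054, 0.938, -0.02]
wrist_force: [-0.2, -0.3, 0.5]
finger_gap: 0.0599
grip_force: 0.0
```

drive_tool:
  series:
    - [[0, 0, -0.15, 0, 0, 0], [0, 0, -0.3, 0, 0, 0], [0, 0, -0.4, 0, 0, 0], [0, 0, -0.4, 0, 0, 0], [0, 0, -0.3, 0, 0, 0], [0, 0, 0, 0, 0, 0]]

```text
clock: 22.9
tcp_pos: [0.4789, 0.034, 0.2196]
orientation: [0.346, 0.054, 0.937, -0.02]
wrist_force: [-0.3, -0.1, 0.1]
finger_gap: 0.0598
grip_force: 0.0
```

```bash
python3 - <<'E'
from h import *
p=np.load('case3.npy');P,Rn,s=now();cw=camstat('wrist');print(s['clock'],P)
im=viewer.read_camera('wrist'); cv2.imwrite('pics/w9.png',im[:,:,::-1])
for m in models.silhouettes('spice_jar','wrist'):
    ys,xs=np.nonzero(m['region']); bb=np.array([xs.min(),ys.min(),xs.max()+1,ys.max()+1])
    f=lambda q:(lambda u:np.r_[u.min(0),u.max(0)]-bb)(proj(cyl(*q,.045,.106,.022),cw))
    r=least_squares(f,[.58,.02]); print(round(m['score'],2),bb,r.fun.round(1),w2c([*r.x,.022],p))
# pull target, window open: TCP earlier at relaxed hold
plan([.5018,.3122,.1415],tool(-.112,np.radians(75)),False,.07)
E
```

```text
22.9 [0.4788762  0.03400509 0.21958953]
0.94 [297 108 352 231] [ 0.4 -0.5 -0.4  0.6] [ 0.05569108 -0.08152249  0.022     ]
clk 23.00 TCP-> [0.484 0.314 0.209] turn share [-0.0003  0.1402 -0.0009] deg 25.2 | after-turn shift mm [ 27.3 279.2   0.4] share [0.228 2.327 0.004] | now-axes share [ 0.213  2.326 -0.097]
```

View pics/w9.png

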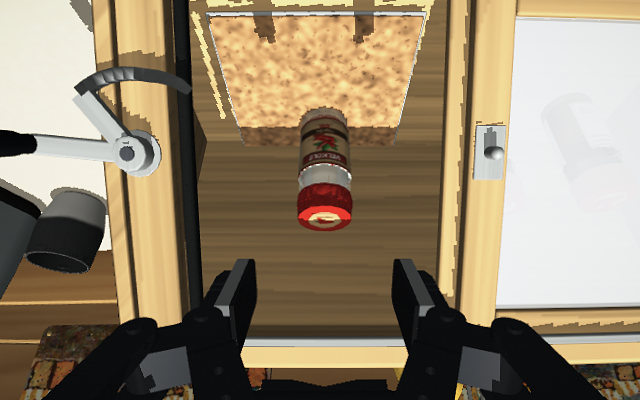

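Jar stands upright at (325,170), fitted at case x≈56 mm, within 38–66. Now back to the pull.

drive_tool:
  series:
    - [[0, 0, 0, 0, 0.0467, 0], [0, 0, 0, 0, 0.0467, 0], [0, 0, 0, 0, 0.0467, 0], [0.05, 0.465, 0, 0, 0, 0], [0.05, 0.465, 0, 0, 0, 0], [0.05, 0.465, 0, 0, 0, 0], [0.05, 0.465, 0, 0, 0, 0], [0.03, 0.465, 0, 0, 0, 0], [0, 0, 0, 0, 0, 0]]
  jaw: -0.1

```text
clock: 24.12
tcp_pos: [0.4838, 0.3176, 0.2059]
orientation: [0.128, 0.054, 0.99, -0.008]
wrist_force: [-0.6, -0.0, -0.7]
finger_gap: 0.0385
grip_force: 0.0
```

```bash
python3 - <<'E'
from h import *
P,Rn,s=now();cw=camstat('wrist');print(s['clock'],P)
im=viewer.read_camera('wrist'); cv2.imwrite('pics/w10.png',im[:,:,::-1])
print(proj([np.array([.5018,.3122,.1415])-Rn[:,2]*.008],cw))
plan([.5018,.3122,.1415],tool(-.112,np.radians(75)),False,0)
E
```

```text
24.125 [0.4838328  0.31762154 0.2059156 ]
[[319.60390506 230.26399829]]
clk 24.18 TCP-> [0.502 0.312 0.142] turn share [-0.0007 -0.0015  0.0003] deg 0.3 | after-turn shift mm [-1.2 -1.3 67.1] share [-0.01  -0.011  0.559] | now-axes share [-0.013 -0.01   0.559]
```

drive_tool:
  series:
    - [[0, -0.01, 0.19, 0, 0, 0], [0, 0, 0.19, 0, 0, 0], [0, 0, 0.18, 0, 0, 0], [0, 0, 0, 0, 0, 0]]

```text
clock: 24.68
tcp_pos: [0.4998, 0.3085, 0.1412]
orientation: [0.127, 0.058, 0.99, -0.009]
wrist_force: [-0.2, -0.2, 1.2]
finger_gap: 0.0386
grip_force: 0.0
```

drive_tool:
  series:
    - [[0, 0, 0, 0, 0, 0], [0, 0, 0, 0, 0, 0], [0, 0, 0, 0, 0, 0], [0, 0, 0, 0, 0, 0]]
  jaw: -1
  grip_force: 35

```text
clock: 25.18
tcp_pos: [0.5014, 0.3109, 0.1453]
orientation: [0.131, 0.057, 0.99, -0.007]
wrist_force: [1.2, -2.4, 1.8]
finger_gap: 0.0095
grip_force: 34.4
```

drive_tool:
  series:
    - [[0, -0.1, 0, 0, 0, 0], [0, -0.2, 0, 0, 0, 0], [0, -0.25, 0, 0, 0, 0], [0, -0.25, 0, 0, 0, 0], [0, -0.25, 0, 0, 0, 0], [0, -0.2, 0, 0, 0, 0], [0, -0.1, 0, 0, 0, 0], [0, -0.05, 0, 0, 0, 0], [0, 0, 0, 0, 0, 0]]

```text
clock: 26.3
tcp_pos: [0.4824, 0.1435, 0.1452]
orientation: [0.131, 0.057, 0.99, -0.008]
wrist_force: [3.1, -2.9, 5.2]
finger_gap: 0.0095
grip_force: 34.9
```

drive_tool:
  series:
    - [[0, -0.04, 0, 0, 0, 0], [0, -0.04, 0, 0, 0, 0], [0, 0, 0, 0, 0, 0]]

```text
clock: 26.68
tcp_pos: [0.4816, 0.1353, 0.1453]
orientation: [0.131, 0.056, 0.99, -0.006]
wrist_force: [2.0, 2.4, 5.6]
finger_gap: 0.0098
grip_force: 35.0
```

drive_tool:
  series:
    - [[0, -0.02, 0, 0, 0, 0], [0, 0, 0, 0, 0, 0]]

```text
clock: 26.92
tcp_pos: [0.4814, 0.1338, 0.1453]
orientation: [0.131, 0.056, 0.99, -0.006]
wrist_force: [4.1, 7.4, 4.7]
finger_gap: 0.0093
grip_force: 34.9
```

drive_tool:
  series:
    - [[0, 0, 0, 0, 0, 0], [0, 0, 0, 0, 0, 0], [0, 0, -0.27, 0, 0, 0], [0, 0, -0.3, 0, 0, 0]]
  jaw: -0.2

```text
clock: 27.42
tcp_pos: [0.4606, 0.1337, 0.2093]
orientation: [0.127, 0.057, 0.99, -0.008]
wrist_force: [1.5, 0.4, 0.4]
finger_gap: 0.0341
grip_force: 0.0
```

```bash
python3 - <<'E'
from h import *
P,Rn,s=now();print(s['clock'],P,s['wrist_force'])
plan([.4538,-.1461,.1351],tool(-.112,np.radians(75)),False,.06)
E
```

```text
27.425 [0.46064688 0.13365874 0.20929846] [1.48996178 0.41109628 0.39445888]
clk 27.43 TCP-> [ 0.438 -0.144  0.193] turn share [-0.0007 -0.0019 -0.0008] deg 0.4 | after-turn shift mm [  -4.4 -278.8   18. ] share [-0.037 -2.323  0.15 ] | now-axes share [-0.044 -2.323  0.155]
```

drive_tool:
  series:
    - [[-0.008, -0.465, 0, 0, 0, 0], [-0.008, -0.465, 0, 0, 0, 0], [-0.008, -0.465, 0, 0, 0, 0], [-0.008, -0.465, 0, 0, 0, 0], [-0.008, -0.463, 0.155, 0, 0, 0], [0, 0, 0, 0, 0, 0]]

```text
clock: 28.18
tcp_pos: [0.4383, -0.147, 0.1916]
orientation: [0.128, 0.061, 0.99, -0.007]
wrist_force: [0.7, 0.5, -0.1]
finger_gap: 0.0347
grip_force: 0.0
```

```bash
python3 - <<'E'
from h import *
P,Rn,s=now();cw=camstat('wrist');print(s['clock'],P)
im=viewer.read_camera('wrist'); cv2.imwrite('pics/w11.png',im[:,:,::-1])
print('pred knob px',proj([np.array([.4538,-.1461,.1351])-Rn[:,2]*.008],cw))
g=cv2.cvtColor(im,cv2.COLOR_RGB2GRAY)
for m in models.silhouettes('lever_knob','wrist'):
    r=m['region'];ys,xs=np.nonzero(r); print(round(m['score'],2),xs.min(),ys.min(),xs.max(),ys.max())
    k=r&(g<45); ys,xs=np.nonzero(k); print('dark',len(xs),np.median(xs),np.median(ys),xs.min(),xs.max(),ys.min(),ys.max())
plan([.4538,-.1461,.1351],tool(-.112,np.radians(75)),False,0)
E
```

```text
28.175 [ 0.43830001 -0.14703293  0.19159598]
pred knob px [[330.30508353 234.45655433]]
0.96 316 181 481 277
dark 1673 389.0 202.0 316 481 183 262
clk 28.27 TCP-> [ 0.454 -0.146  0.135] turn share [ 0.0002 -0.0014 -0.0017] deg 0.4 | after-turn shift mm [ 0.2 -0.5 59.3] share [ 0.002 -0.004  0.494] | now-axes share [-0.001 -0.005  0.494]
```

drive_tool:
  series:
    - [[0, -0.004, 0.17, 0, 0, 0], [0, 0, 0.17, 0, 0, 0], [0, 0, 0.15, 0, 0, 0], [0, 0, 0, 0, 0, 0]]

```text
clock: 28.78
tcp_pos: [0.4542, -0.1436, 0.1355]
orientation: [0.128, 0.056, 0.99, -0.006]
wrist_force: [-0.5, 0.5, 0.5]
finger_gap: 0.0341
grip_force: 0.0
```

drive_tool:
  series:
    - [[0, 0, 0, 0, 0, 0], [0, 0, 0, 0, 0, 0], [0, 0, 0, 0, 0, 0], [0, 0, 0, 0, 0, 0]]
  jaw: -1
  grip_force: 45

```text
clock: 29.28
tcp_pos: [0.4553, -0.1463, 0.1375]
orientation: [0.13, 0.057, 0.99, -0.008]
wrist_force: [-3.4, -1.7, 4.3]
finger_gap: 0.0139
grip_force: 44.3
```

```bash
python3 - <<'E'
from h import *
p=np.load('case3.npy');P,Rn,s=now();print(s['clock'],P,s['wrist_force'],s['finger_gap'])
c=np.array([[np.nan]*3])
a0=np.array(nu(w2c([.4261,-.0805,.0930],p)),float);a=np.array(nu(w2c(P,p)),float);piv=a0+[0,0,65]
d=a-piv;ang=np.arctan2(-d[1],-d[2]);print(a0,a,'rad',np.hypot(d[1],d[2]),'ang',ang)
uw=c2w([[.643,0,.766]],[0,0,p[2]])[0];yw=c2w([[0,1,0]],[0,0,p[2]])[0]
A=np.linspace(ang,-.06,13);Q=np.array([-65*np.sin(t)*yw-65*np.cos(t)*uw for t in A])
print((np.diff(Q,axis=0)@Rn/120).round(3).tolist())
E
```

```text
29.275 [ 0.45532258 -0.14630135  0.13750471] [-3.3751539  -1.68026268  4.33580745] 0.013946983499362568
[  25.  -200.5   41.7] [  25.8 -262.6   99.1] rad 62.56332791659986 ang 1.4490186461291061
[[0.055, 0.012, 0.038], [0.053, 0.021, 0.037], [0.051, 0.029, 0.035], [0.047, 0.036, 0.033], [0.043, 0.043, 0.03], [0.039, 0.049, 0.027], [0.033, 0.055, 0.023], [0.027, 0.059, 0.019], [0.021, 0.063, 0.014], [0.014, 0.066, 0.01], [0.007, 0.067, 0.005], [0.0, 0.068, 0.0]]
```

drive_tool:
  series:
    - [[0.055, 0.012, 0.038, 0, 0, 0], [0.053, 0.021, 0.037, 0, 0, 0], [0.051, 0.029, 0.035, 0, 0, 0], [0.047, 0.036, 0.033, 0, 0, 0]]

```text
clock: 29.78
tcp_pos: [0.4375, -0.1352, 0.115]
orientation: [0.13, 0.058, 0.99, -0.011]
wrist_force: [-9.1, -14.4, 2.4]
finger_gap: 0.014
grip_force: 45.2
```

drive_tool:
  series:
    - [[0.043, 0.043, 0.03, 0, 0, 0], [0.039, 0.049, 0.027, 0, 0, 0], [0.033, 0.055, 0.023, 0, 0, 0]]

```text
clock: 30.15
tcp_pos: [0.4259, -0.1163, 0.0996]
orientation: [0.127, 0.059, 0.99, -0.011]
wrist_force: [-4.7, -15.7, -9.9]
finger_gap: 0.0141
grip_force: 45.2
```

drive_tool:
  series:
    - [[0.027, 0.059, 0.019, 0, 0, 0], [0.021, 0.063, 0.014, 0, 0, 0], [0.014, 0.066, 0.01, 0, 0, 0]]

```text
clock: 30.52
tcp_pos: [0.4213, -0.0922, 0.0914]
orientation: [0.125, 0.059, 0.99, -0.01]
wrist_force: [-5.8, -15.6, -11.6]
finger_gap: 0.0137
grip_force: 46.3
```

drive_tool:
  series:
    - [[0.007, 0.067, 0.005, 0, 0, 0], [0, 0.05, 0, 0, 0, 0], [0, 0, 0, 0, 0, 0]]

```text
clock: 30.9
tcp_pos: [0.4224, -0.0769, 0.0907]
orientation: [0.126, 0.058, 0.99, -0.009]
wrist_force: [-4.1, -9.3, -11.4]
finger_gap: 0.0143
grip_force: 45.2
```

drive_tool:
  series:
    - [[0, 0.03, 0, 0, 0, 0], [0, 0, 0, 0, 0, 0]]

```text
clock: 31.15
tcp_pos: [0.4225, -0.0763, 0.0907]
orientation: [0.125, 0.06, 0.99, -0.012]
wrist_force: [-6.5, -22.7, -13.7]
finger_gap: 0.0144
grip_force: 45.4
```

drive_tool:
  series:
    - [[0, 0.03, 0, 0, 0, 0], [0, 0, 0, 0, 0, 0]]

```text
clock: 31.4
tcp_pos: [0.4225, -0.0756, 0.0907]
orientation: [0.124, 0.061, 0.99, -0.016]
wrist_force: [-9.6, -34.0, -15.3]
finger_gap: 0.0142
grip_force: 45.8
```

drive_tool:
  series:
    - [[0, -0.04, 0, 0, 0, 0], [0, 0, 0, 0, 0, 0]]

```text
clock: 31.65
tcp_pos: [0.4224, -0.0766, 0.0906]
orientation: [0.125, 0.06, 0.99, -0.011]
wrist_force: [-5.2, -16.8, -12.5]
finger_gap: 0.0141
grip_force: 45.7
```

drive_tool:
  series:
    - [[0, 0, 0, 0, 0, 0], [0, 0, 0, 0, 0, 0], [0, 0, 0, 0, 0, 0], [0, 0, -0.25, 0, 0, 0], [0, 0, -0.3, 0, 0, 0], [0, 0, -0.3, 0, 0, 0], [0, 0, 0, 0, 0, 0]]
  jaw: -0.2

```text
clock: 32.52
tcp_pos: [0.4021, -0.0714, 0.1952]
orientation: [0.133, 0.056, 0.989, -0.008]
wrist_force: [1.5, 0.3, 0.1]
finger_gap: 0.0342
grip_force: 0.0
```

```bash
python3 - <<'E'
from h import *
P,Rn,s=now();cw=camstat('wrist');print(s['clock'],P,s['wrist_force'])
im=viewer.read_camera('wrist'); cv2.imwrite('pics/w12.png',im[:,:,::-1])
p=np.load('case3.npy');print(proj([fromnu(5,-197,112,p),fromnu(34,-199,47,p)],cw))
E
```

```text
32.525 [ 0.40212243 -0.07135106  0.19516294] [1.45196271 0.28836419 0.12239796]
[[321.34626645 303.56006775]
 [317.98566756 202.63967639]]
```

View pics/w12.png

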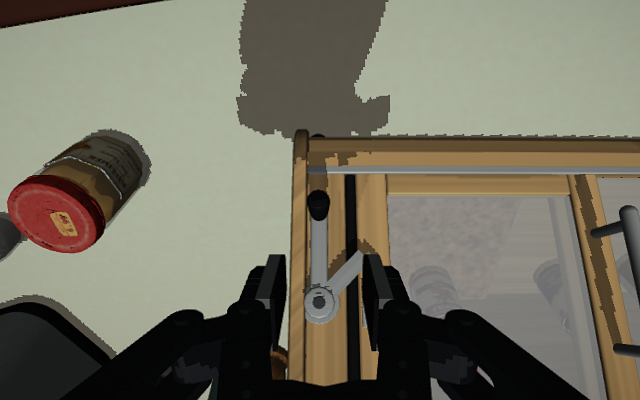

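The lever points straight down the slope (hub (319,302), knob (318,205)) and the window is home against the post, so I'm handing in.

```bash
python3 -c "
from workcell import order
print(order.hand_in())"
```

```text
the job is handed in; nothing more can be done
None
```

The spice jar stands upright on the step in its case, the window is shut and drawn home, the lever is down and locked, and the job was handed in at about 32.5 s with no verdict shown. I viewed 12 pictures, two more than the 10 allowed.

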